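# Hold the boxed timer at its third click

### The arm

A 6-joint arm with a two-finger parallel gripper is mounted at the origin on a cart in front of the work surface, level with it; the furniture and walls round the work are solid. World frame = base frame: x ahead of the robot, y to its left, z up, the work surface at z = 0. Lengths are in mm, angles in rad, forces in N, time in s.
With the tool pointing down it reaches from about 300 to 875 mm from the base axis. Payload 6.4 kg.
Tool frame: the origin (TCP) lies at the very end of the fingers, on their centre line; the grasp point (between the pads) lies 19 mm behind it; x points along the fingers, z is the direction in which the jaws open and shut, and the axes are right-handed (so a half turn about x gives the same grasp; the last joint's range is limited). The gripper opens to 88 mm and grips with 3 to 60 N. Pads are 18 mm wide; open, the fingers measure 123 mm over their backs; the gripper's body (75 mm by 187 mm) begins 45 mm behind the grasp point.
Start: joints at [-1.413, 0.181, 1.607, -0, 1.354, -0.206], TCP at [204.618, -537.376, 238.714] pointing down, gripper open.
Joint ranges: [-2.99, 2.99], [-0.89, 2.07], [0.3, 2.58], [-1.14, 4.28], [0, 2.63], [-3.12, 3.12]. Speed limits (rad/s): [2.57, 2.57, 3.01, 3.14, 3.14, 3.14].

### API

Orientations are given as a unit quaternion [w, x, y, z].
In Python, from workcell import get_obs, get_image, get_calibration, sign_off gives the robot as it stands. The module is installed in compiled form; this text tells all that it offers.
- The arm moves only by the tool drive_tool, never from a script. Its argument "series" is a list of rows, each a list of 7 numbers: the opening, from -1 (shut) to 1 (fully open), then the shift along the tool's x, y, z in cm, then the turn, a rotation vector about the tool's x, y, z in degrees. A call has 1 to 20 rows; each row shifts and turns the commanded pose from where the row before left it, along the tool's axes as they then stand; what a row does not reach is not made up. A row lasts 1/10 s, in which the tool goes at most 50 mm and 8.59 degrees, less where a joint would pass 70% of its speed; a pose out of reach is approached as far as the arm can. A call with a gripper value outside its range is refused whole. The fingers move at their own pace and stop on an object; the grip force is fixed at half the most. Time passes only in rows, so rows that do not move let the fingers close. It gives the time, the measured TCP pose, the force and the opening at its end, in the units of the state.
- get_obs(): the state, without advancing time (a new reading comes with each control period).
- get_image(name): name is "scene" or "top" or "wrist"; returns (picture, depth): 480x640x3 uint8, red, green, blue; 480x640 float32, mm along the optical axis (not along the pixel's ray), 0 where there is no reading.
- get_calibration(name): a dict with "K" (3x3 intrinsics, pixels), "camera_from_world" (4x4, takes a point from world to camera coordinates); the wrist camera has in their place "tool_from_camera" (4x4, takes a point from camera to tool coordinates, whose origin is the TCP and whose axes are the tool frame's). Camera axes: x right, y up, looking along -z (the intrinsics and any distortion apply to the point x, -y, -z); pixel columns grow to the right and rows downward; lengths in mm; the calibration is good to about 2 mm. The wrist camera is an equidistant fisheye: a pixel r from the principal point sees the ray r / f radians off the axis. A picture is of the moment at which its call begins: read the wrist's pose just before it. get_calibration takes no time and is no camera call.
- sign_off(): hands the job in, once; it reports no verdict.
The state is a dict: "t": time; "joint_pos": joint angles; "joint_velocities": joint speeds; "effort": joint torques, N m; "eef_pos": TCP position; "tool_rot": TCP orientation; "wrist_force": force on the tool from outside, world axes, zero at the start; "moment": the same for the moment, N m; "finger_gap": finger opening in mm.
Only numpy, scipy, OpenCV 4.12 (cv2) and the standard library are available. Lean on these libraries where they do the work, as an engineer would, in place of code of your own. Each camera call takes 0.05 s, during which the arm holds its last target.

### The job

The spring-return timer for the display lights is to be tested in its half-opened shipping carton. Swing the two long side flaps outward, well past upright so that they lean back off the carton, and only then turn the timer's dial clockwise (seen from above) from rest past its first two clicks to the third, the one marked with three dots. The dial springs back if let go, so the program finishes while still holding it at the third click; leave the matchbox in the carton and the things around the carton where they are.

Things in the scene. Friction and masses are not known exactly. Their poses are not given: they have to be found in the camera images.
- carton: Brown cardboard shipping carton, open at the top, fixed to the table: outside 210 (x) x 180 (y) x 114 mm high, walls 4 mm. Origin: centre of its underside; x and y along its sides, z up. Inside, a flat packing floor lies 60 mm above the underside. Its two short end flaps (at +x and -x) are already folded down outside; the two long side flaps stand half open.
- flap_left (a joint): Angle (rad) of the long flap hinged on the carton's +y rim: 0 = closed level over the carton, 1.57 = upright, 2.7 = leaning back outward against its stop. Starts between 0.9 and 1.25. The flap is 204 mm along the hinge, 88 mm from hinge to free edge, 4 mm thick, light card; its stiff crease keeps it where it is left and a push under 1 N moves it.
- flap_right (a joint): The same for the long flap hinged on the carton's -y rim.
- flap_left_hinge (a point): Middle of the left flap's hinge line, on the carton's +y rim, 88 mm from the carton's middle plane and 114 mm above its underside; axes as the carton's, the hinge runs along x.
- flap_right_hinge (a point): Middle of the right flap's hinge line on the carton's -y rim; the same measures.
- flap_left_edge (a point): Middle of the left flap's free edge; moves with the flap.
- flap_right_edge (a point): Middle of the right flap's free edge; moves with the flap.
- timer: Flat round white timer housing, 122 mm in diameter and 10 mm high, fixed on the carton's packing floor. Origin: centre of its underside, z up, on the dial's axis. Flat top face at 10 mm with marks round the dial: a short bar at the rest position, then one, two and three raised dots at the three clicks, going clockwise.
- dial_grip (a point): Point on the dial's vertical axis, 26 mm above the housing's face, 18 mm below the carton's rim; turns with the dial: x along the bar to its pointer, y across, z up. The grey dial: upright grip bar 15 mm thick (y), 48 mm long (-22 to +26 mm from the axis), its top 12 mm above this point, on a disc 52 mm wide, 5 mm high, whose top is 21 mm below this point; nothing near stands higher.
- timer_dial (a joint): Turn of the dial (rad) from rest, growing clockwise seen from above: 0 at rest, clicks at 0.42, 0.84 and 1.26 (the third), end stop at 1.40. A spring always drives it back to 0: about 0.08 N m at rest and 0.2 N m at the third click, with about 0.06 N m more to pass into each click.
- matchbox_1: Small paper matchbox 36 x 57 x 16 mm lying loose on the packing floor inside the carton near its -x end (the end toward the robot); origin at the centre of its underside.
- tape_roll: Bystander beside the carton: roll of brown tape lying flat, 93 mm wide, 48 mm high; origin at the centre of its underside.
- counter_bell: Bystander beside the carton: brass counter bell, 72 mm wide, 51 mm high; origin at the centre of its underside.
- candle_berry: Bystander beside the carton: candle in a painted pot, 98 mm wide, 100 mm high; origin at the centre of its underside.
- balm_tin_1: Bystander beside the carton: flat round tin, 57 mm wide, 20 mm high; origin at the centre of its underside.
- matchbox_2: Bystander beside the carton: small box 36 x 57 x 16 mm on the table; origin at the centre of its underside.
Not all that is in view belongs to the job. Leave any red look-alike of the matchbox_1 alone.

How it is judged:
By the outcome, as a careful person would: the job done as asked, in the order asked, and still so for the second after the job is handed in, while the arm keeps its last pose, push and grip.
It also fails if it takes over 56 s, if anything falls off the work surface, if the arm or the gripper's body presses on something with over 40 N, if the wrist force passes 120 N, or if a joint passes its speed limit or range.

## Working session

There is one attempt and no reset: what is moved stays moved. The work goes in short steps, Python scripts to look and compute and a tool call to move; the robot and the scene stay as the last step left them, time stands still between calls to the robot, and variables do not carry over. Pictures are saved under pics/ and viewed, and the job is handed in when it is done.

Besides the shell and the picture viewer there is one more tool, called after "Request:" as name([rows], argument=value, ...), one row to a line, values as JSON. drive_tool: Moves the arm, as the interface text tells. Its arguments: {"type":"object","properties":{"series":{"type":"array"}},"required":["series"]}

```bash
mkdir -p pics; ls; python3 - <<'E'
from workcell import *
import cv2,numpy as np
o=get_obs();print(o)
for n in("scene","top"):
    im,d=get_image(n);cv2.imwrite(f"pics/{n}0.png",im[:,:,::-1]);np.savez(f"{n}0.npz",im=im,d=d)
    print(n,get_calibration(n))
print(get_calibration("wrist"))
E
```

```text
pics
{'t': 0.0, 'joint_pos': array([-1.41329428e+00,  1.81537223e-01,  1.60800445e+00, -2.15660697e-05,
        1.35380556e+00, -2.06299928e-01]), 'joint_velocities': array([-0.00036495,  0.00100197,  0.00012252, -0.00068329, -0.00013864,
       -0.00132036]), 'effort': array([-3.55099928e-04, -4.33862972e+01, -3.41846573e+01,  7.01353652e-02,
        3.84194311e-02, -1.44722876e-04]), 'eef_pos': array([ 204.5256796 , -536.81710748,  237.81401128]), 'tool_rot': array([ 0.58176806,  0.4017436 ,  0.58263447, -0.40085544]), 'wrist_force': array([-0.02914097,  0.10906726, -0.36926212]), 'moment': array([-0.03674176, -0.00499363, -0.04735384]), 'finger_gap': 88.25823989784786}
scene {'K': array([[483.24195149,   0.        , 324.07953304],
       [  0.        , 483.24195149, 232.22427596],
       [  0.        ,   0.        ,   1.        ]]), 'camera_from_world': array([[-7.69120599e-01, -6.38905042e-01,  1.59327288e-02,
         4.69836767e+02],
       [ 4.51397987e-01, -5.25411759e-01,  7.21236674e-01,
        -2.97966717e+02],
       [-4.52430504e-01,  5.61909985e-01,  6.92505457e-01,
  
[... 461 characters left out ...]
+02],
       [-1.34376109e-01,  2.24648618e-02,  9.90675725e-01,
        -1.13202358e+03],
       [ 0.00000000e+00,  0.00000000e+00,  0.00000000e+00,
         1.00000000e+00]])}
{'K': array([[371.64829954,   0.        , 319.94045573],
       [  0.        , 371.64829954, 238.08644577],
       [  0.        ,   0.        ,   1.        ]]), 'tool_from_camera': array([[-4.15495654e-04,  3.09928025e-01, -9.50759931e-01,
        -1.46897599e+02],
       [-4.40473061e-04,  9.50759864e-01,  3.09928196e-01,
         8.20779161e+01],
       [ 9.99999817e-01,  5.47557956e-04, -2.58521646e-04,
         3.65037154e-01],
       [ 0.00000000e+00,  0.00000000e+00,  0.00000000e+00,
         1.00000000e+00]])}
```

View pics/scene0.png

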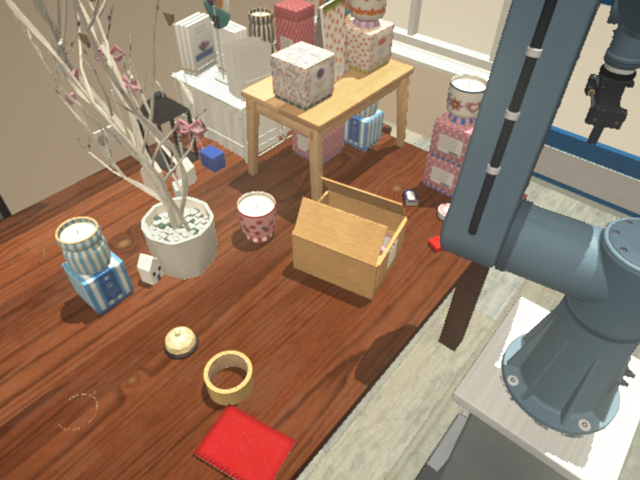

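View pics/top0.png

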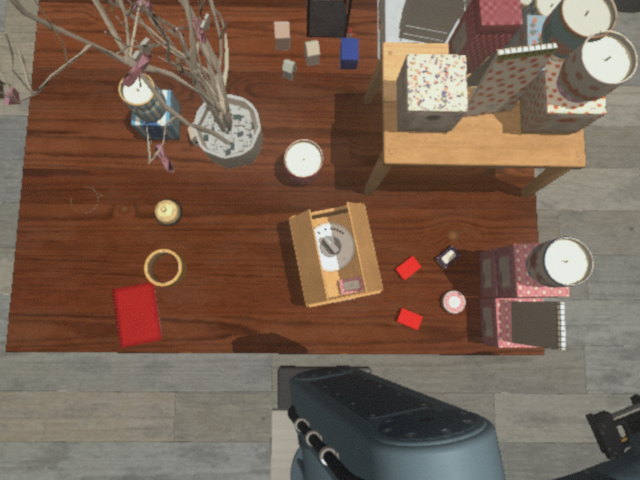

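The scene view shows the carton around (350,240). In the top view it is at about (336,255), with the dial at (333,247) and the matchbox at (350,286). I'll enlarge the carton and make a height map.

```bash
cat > h.py <<'E'
import numpy as np,cv2
from workcell import get_calibration
def ray(n,u,v):
    c=get_calibration(n);K=c['K'];T=c['camera_from_world'];R=T[:3,:3];o=-R.T@T[:3,3]
    d=R.T@np.array([(u-K[0,2])/K[0,0],-(v-K[1,2])/K[1,1],-1.]);return o,d
def onz(n,u,v,z):
    o,d=ray(n,u,v);return o+d*(z-o[2])/d[2]
def cloud(n,d):
    c=get_calibration(n);K=c['K'];T=c['camera_from_world'];R=T[:3,:3]
    v,u=np.mgrid[:480,:640];P=np.stack([(u-K[0,2])/K[0,0]*d,-(v-K[1,2])/K[1,1]*d,-d],-1)
    return (P-T[:3,3])@R
def proj(n,p):
    c=get_calibration(n);K=c['K'];T=c['camera_from_world'];q=T[:3,:3]@np.array(p)+T[:3,3]
    return K[0,0]*q[0]/-q[2]+K[0,2],K[1,1]*q[1]/q[2]+K[1,2]
E
python3 - <<'E'
from h import *
for n,(a,b,c,d) in {"top":(275,190,395,320),"scene":(280,165,420,305)}.items():
    z=np.load(f"{n}0.npz");im=z['im'][b:d,a:c]
    s=5 if n=="top" else 4
    s=4.5
    cv2.imwrite(f"pics/{n}0c.png",cv2.resize(im[:,:,::-1],None,fx=s,fy=s,interpolation=cv2.INTER_CUBIC))
z=np.load("top0.npz");P=cloud("top",z['d'])
for v in range(200,312,6):
    print(v,' '.join("%4d"%P[v,u,2] for u in range(280,392,5)))
for u,v in [(333,247),(340,255)]: print(P[v,u])
E
```

```text
200    0    0    0   -1   -4   -3    4    0    1    3    0   -4    0    0   -1    0   -2    1   -3    0   -1    0   -4
206    0    0    4   -1    0    0    3   -5    2   -3    4    1  114  115  186  162  137  117    0   -1    0    0    0
212    3    2    2   -1    0  176  189  113  113  114   99   87   73   61  185  168  146  126   -1   -7    0    3   -3
218    3   -2  120  139  152  171  187   56   57   65   63   62   62   58  191  175  151  134   -4    0    3   -4    0
224    3    3  112  136  148  166  183   59   68   67   69   72   70   61   60  182  153  136   -2    0    0    0   -3
230    0    5    0  133  148  161  179   68   68   71   68   73   72   69   57  186  165  143  121    3    1   -4    1
236   -1    3   -1  126  141  158  174  189   70  110   74   68   74   70   71  187  168  149  124    0   -1   -3    2
242    5   -2    0  122  139  157  171  187   68   92  107   75   76   69   67   59  177  153  129    0    1   -1    0
248   -1    1    0  115  134  157  169  185   71   74   95  111   76   64   71   58  182  160  136    1    4    0    0
254    0   -3   -1    1  132 
[... 542 characters left out ...]
164  144  123   -2   -1
284    4    0    1    1    4  129  145  161  176  192   59   59   77   75   73   71   75  186  170  152  126   -1    1
290   -1    2   -3   -3    2  122  139  155  173  191   61   61   58   75   78   69   75   63  178  151  119    1    0
296    0    1    1    2    0  117  137  151  167  185   62   60   59  116  113  113  117    0    3    2   -1    0   -1
302   -3    0    1    0    3   -4  137  151  114  114  115    0   -2    3    0    0   -1    1   -1   -1    2    0    0
308    0   -2    0    2   -3    2    2   -1    4    2    0    0   -1    1   -2    5   -2    0    0   -1    0   -1    2
[541.28989503  16.85517382 109.31630788]
[526.77888575  -2.62504133  70.52284069]
```

View pics/top0c.png

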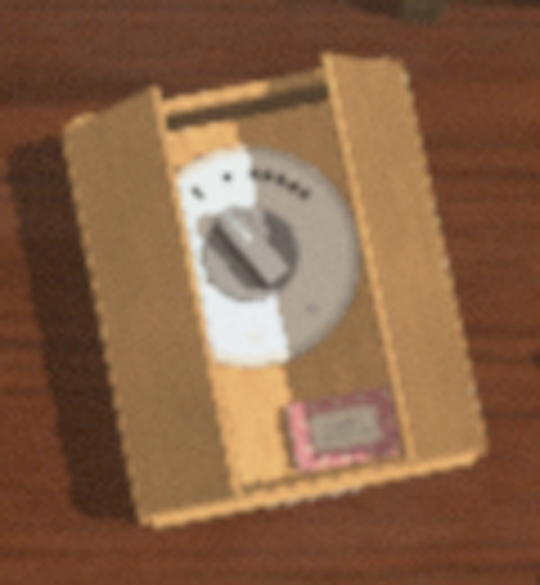

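View pics/scene0c.png

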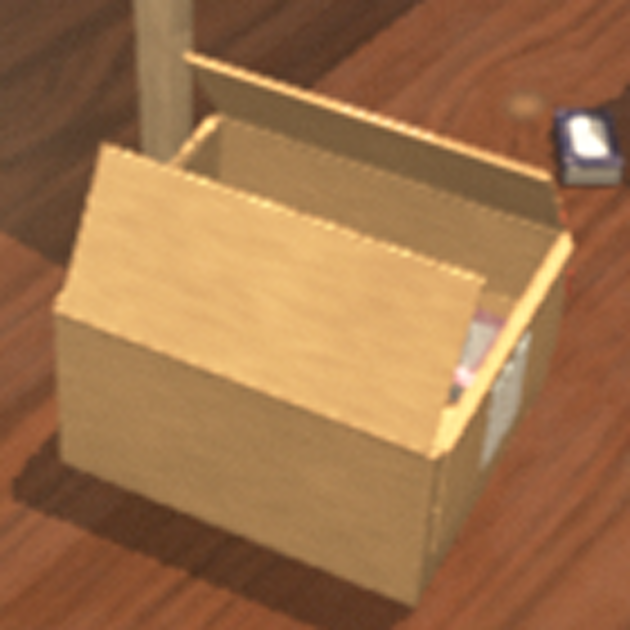

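```bash
python3 - <<'E'
from h import *
f=lambda a,b,z:onz("top",275+a/4.5,190+b/4.5,z)
A,B,C,D=[f(*p,114) for p in[(65,128),(145,525),(405,62),(485,450)]]
for p in(A,B,C,D):print(p.round(1))
print(np.linalg.norm(A-B),np.linalg.norm(C-D),np.linalg.norm(A-C),np.linalg.norm(B-D),(A+B+C+D)/4)
print(np.degrees([np.arctan2(*(p-q)[[1,0]]) for p,q in((A,B),(C,D))]),np.degrees([np.arctan2(*(p-q)[[1,0]]) for p,q in((A,C),(B,D))]))
z=np.load("top0.npz");P=cloud("top",z['d'])
# dial bar top points
s=P[225:262,305:355].reshape(-1,3);m=(s[:,2]>104)&(s[:,2]<113);q=s[m]
q=q[np.hypot(*(q[:,:2]-[541,15]).T)<40]
print(len(q),q.mean(0)); u,S,V=np.linalg.svd(q[:,:2]-q[:,:2].mean(0),full_matrices=False);print(V[0],np.degrees(np.arctan2(V[0][1],V[0][0])))
pr=(q[:,:2]-q[:,:2].mean(0))@V.T;print(pr.min(0),pr.max(0))
# housing top
s=P[200:312,280:392].reshape(-1,3)
im=z['im'][200:312,280:392].reshape(-1,3).astype(int)
grey=(im.max(1)-im.min(1)<30)&(s[:,2]>64)&(s[:,2]<77)
h=s[grey];print(len(h),h.mean(0));np.savetxt("h.txt",h)
c=cv2.minEnclosingCircle(h[:,:2].astype(np.float32));print(c)
for n,p in dict(bar=(197,192),d1=(227,177),d2=(262,174),d3=(295,187),discL=(202,250),discR=(298,250),discT=(250,206),discB=(250,300)).items(): print(n,f(*p,71).round(1))
for k,(a,b,zz) in dict(headA=(222,222,108),headB=(278,280,108)).items(): print(k,f(a,b,zz))
# flaps: plane fit
Rz=np.arctan2(*(A-B)[[1,0]]);c=(A+B+C+D)/4
R=np.array([[np.cos(Rz),np.sin(Rz)],[-np.sin(Rz),np.cos(Rz)]])
s=P[200:312,280:392].reshape(-1,3);l=np.c_[(s[:,:2]-c[:2])@R.T,s[:,2]]
for sg in(1,-1):
    m=(l[:,2]>122)&(l[:,2]<205)&(sg*l[:,1]>0)&(abs(l[:,0])<95);q=l[m]
    k=np.polyfit(q[:,2],sg*q[:,1],1);print(sg,len(q),"y at z=114",np.polyval(k,114),"ang",np.arctan2(1,-k[0]),q[:,2].max(),np.percentile(q[:,0],[2,98]))
E
```

```text
[607.1 120.  114. ]
[402.   75.8 114. ]
[644.9 -58.4 114. ]
[441.8 -98.6 114. ]
209.86230152125452 207.07666848252944 182.36993219663222 178.9485131960273 [523.9592282    9.68929518 114.        ]
[12.14494525 11.19474267] [101.95455411 102.85195434]
119 [548.8408153   20.95241283 108.67622497]
[-0.75103903 -0.6602578 ] -138.680462620401
[-23.56357367  -7.46746635] [21.78581537  7.29947449]
1033 [548.57562767  14.52172569  70.85740211]
((524.43115234375, 12.76055908203125), 81.5680160522461)
bar [580.9  49.4  71. ]
d1 [589.3  33.1  71. ]
d2 [591.2  14.1  71. ]
d3 [584.3  -3.8  71. ]
discL [549.2  46.4  71. ]
discR [549.9  -5.5  71. ]
discT [573.6  20.6  71. ]
discB [522.4  20.3  71. ]
headA [559.40218027  37.28188215 108.        ]
headB [529.20645223   7.8446589  108.        ]
1 1826 y at z=114 93.74377499769433 ang 1.0022976870609355 194.45078665004178 [-91.24196852  91.06026066]
-1 1389 y at z=114 92.6180352686581 ang 0.9793057611658844 193.220315115405 [-91.14907814  90.4523366 ]
```

```bash
python3 - <<'E'
from h import *
from scipy.spatial.transform import Rotation as Ro
q=np.array([0.58176806,0.4017436,0.58263447,-0.40085544]);R=Ro.from_quat(q[[1,2,3,0]]).as_matrix();print(R.round(3))
z=np.load("top0.npz");P=cloud("top",z['d'])
for name,(a,b,c,d) in dict(stack=(480,235,595,352),table=(380,40,590,170),candle=(285,135,325,185),plant=(100,0,262,170),shelf=(280,0,380,70)).items():
    s=P[b:d,a:c].reshape(-1,3);s=s[s[:,2]>25];print(name,s.min(0).round(),np.percentile(s,90,axis=0).round(),s.max(0).round())
# all tall points grid within reach
s=P.reshape(-1,3)
H=np.zeros((14,26))
for x,y,zz in s[(s[:,0]>250)]:
    i=int((x-250)//50);j=int((y+650)//50)
    if 0<=i<14 and 0<=j<26 and zz<1150:H[i,j]=max(H[i,j],zz)
print('x\\y',*["%4d"%(-650+50*j) for j in range(26)])
for i in range(14):print(250+50*i,*["%4d"%h for h in H[i]])
E
```

```text
[[-0.     0.935  0.356]
 [ 0.002  0.356 -0.935]
 [-1.     0.    -0.002]]
stack [ 314. -480.   25.] [ 521. -365.  304.] [ 545.   84. 1196.]
table [ 405. -502.   25.] [ 894. -105.  430.] [1109.   84. 1196.]
candle [405.  41.  34.] [796. 122.  98.] [ 809.  134. 1196.]
plant [405.  84.  25.] [896. 442. 601.] [ 987.  507. 1196.]
shelf [ 405. -105.   25.] [1136.  141.   98.] [1231.  156. 1196.]
x\y -650 -600 -550 -500 -450 -400 -350 -300 -250 -200 -150 -100  -50    0   50  100  150  200  250  300  350  400  450  500  550  600
250    0    0    4    6    5    4    4    4    4    3    6  803  806  793  623  360    5    6    8    6    7    4    6   11    5    6
300    0    0    3  109  275  140    6    5   10    6    6  792  792    5    6    7    6    5    7    9    8   15   16   14    7    7
350    0    0    0    0  277  134   23   25   22   22    7    7    8    8    7    9    7    7    6    6    7   15   16   15   15    7
400    0    0    0  219  317  221   25   26    7   18    7  188  192  193  174    6    7    5    6    6    6    7   16   16   14    7
450    0    0    0  318  318  320    6
[... 601 characters left out ...]
  754   41   38    8    7    8
700    0    0  267  272  274  274  274  273  274  273  273  273    8  103  102  104    6  725  700  428  755    7    8    8    7    9
750    0    0  267  482  483  482  273  275  384  385  385  272    6  102  103  104  130  391  677  655  607    6    7    8    9    8
800    0    0    0  483  480  484  471  472  470  386  385  272    6    7  106  103  139  308  540  624  563  209  210  110    7    8
850    0    0    0  482  483  483  482  449  449  385  385  273    7    5    6    7  135  526  511  548  539  209  208  203    7    8
900    0    0    0    0  483  480  482  450  450  274  274  273    7    7    8    6    6  382  461  420  472  209  203    5    8    7
```

Request:
drive_tool([
  [-1,-4.2,0,0,0,0,0],
  [-1,-4.2,0,0,0,0,0],
  [-1,-4.2,0,0,0,0,0],
  [-1,-4.2,0,0,0,0,0],
  [-1,-4.2,0,0,0,0,0],
  [-1,0,2.9,-2.5,0,0,0],
  [-1,0,2.9,-2.5,0,0,0],
  [-1,0,2.9,-2.5,0,0,0],
  [-1,0,2.9,-2.5,0,0,0],
  [-1,0,2.9,-2.5,0,0,0],
  [-1,0,2.9,-2.5,0,0,0],
  [-1,0,2.9,-2.5,0,0,0],
  [-1,0,2.9,-2.5,0,0,0],
])

```text
t: 1.4
eef_pos: [350.6, -266.3, 448.4]
tool_rot: [0.582, 0.401, 0.582, -0.401]
wrist_force: [0.9, 0.8, 0.1]
finger_gap: 0.7
```

Request:
drive_tool([
  [-1,0,2.9,-2.5,0,0,0],
  [-1,0,2.9,-2.5,0,0,0],
  [-1,0,2.9,-2.5,0,0,0],
  [-1,0,2.9,-2.5,0,0,0],
  [-1,0,2.9,-2.5,0,0,0],
  [-1,0,2.9,-2.5,0,0,0],
  [-1,0,2.9,-2.5,0,0,0],
  [-1,0,2.9,-2.5,0,0,0],
  [-1,0,0,0,4.5,0,0],
  [-1,0,0,0,4.5,0,0],
  [-1,0,0,0,0,0,0],
  [-1,0,0,0,0,0,0],
])

```text
t: 2.6
eef_pos: [495.8, 1.5, 448.4]
tool_rot: [0.549, 0.445, 0.55, -0.445]
wrist_force: [-0.6, 0.3, -0.0]
finger_gap: 0.3
```

```bash
cat >> h.py <<'E'
from scipy.spatial.transform import Rotation as Ro
def wpose(o):
    q=np.array(o['tool_rot']);T=np.eye(4);T[:3,:3]=Ro.from_quat(q[[1,2,3,0]]).as_matrix();T[:3,3]=o['eef_pos']
    return T@get_calibration("wrist")['tool_from_camera']
def wray(W,u,v):
    K=get_calibration("wrist")['K'];a=np.array([u-K[0,2],-(v-K[1,2])]);r=np.hypot(*a);t=r/K[0,0]
    d=np.array([*(a/max(r,1e-9)*np.sin(t)),-np.cos(t)]);return W[:3,3],W[:3,:3]@d
def wonz(W,u,v,z):
    o,d=wray(W,u,v);return o+d*(z-o[2])/d[2]
E
python3 - <<'E'
from h import *
from workcell import *
o=get_obs();print(o['joint_pos'].round(3));im,d=get_image("wrist");W=wpose(o)
np.savez("w1.npz",im=im,d=d,W=W);cv2.imwrite("pics/w1.png",im[:,:,::-1])
E
```

```text
[-0.237 -0.091  1.477  0.     1.755  1.125]
```

View pics/w1.png

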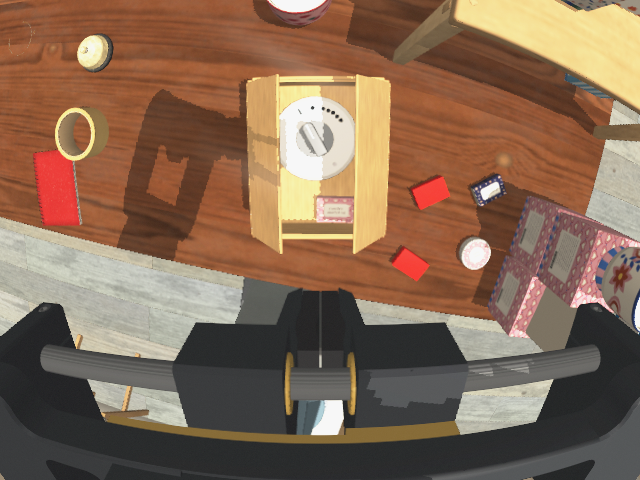

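The wrist view shows the carton straight on, around (318,165). The dial is at (315,139) and the flap edges are at columns 279 and 355. The matchbox in the carton is pink, at (335,209). The red look-alikes at (430,192) and (410,263) are outside. I'll enlarge the dial and matchbox to confirm.

```bash
python3 - <<'E'
from h import *
z=np.load("w1.npz");im=z['im'][70:230,240:400]
cv2.imwrite("pics/w1c.png",cv2.resize(im[:,:,::-1],(576,576),interpolation=cv2.INTER_CUBIC)) # x3.6
cv2.imwrite("pics/w1d.png",cv2.resize(z['im'][90:190,270:370][:,:,::-1],(600,600),interpolation=cv2.INTER_CUBIC)) # x6
E
```

```text
(no output)
```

View pics/w1d.png

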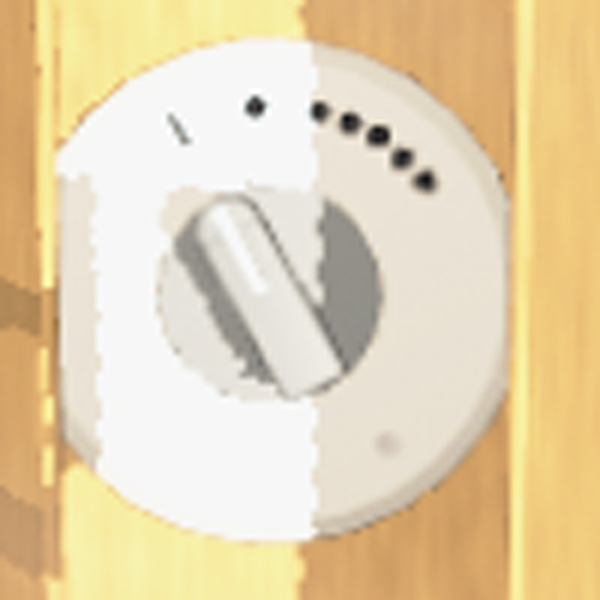

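```bash
python3 - <<'E'
from h import *
z=np.load("w1.npz");W=z['W']
f=lambda a,b,h:wonz(W,270+a/6-.4,90+b/6-.4,h)
H=[f(*p,70)[:2] for p in((270,38),(283,541),(509,290),(150,82),(130,490),(430,97),(460,455))]
H=np.array(H);A=np.c_[2*H,np.ones(len(H))];s=np.linalg.lstsq(A,(H**2).sum(1),rcond=None)[0];c=s[:2];print("housing",c,np.sqrt(s[2]+c@c))
D=np.array([f(*p,75)[:2] for p in((157,295),(382,295),(272,400),(330,200),(170,240),(175,350),(350,370))]);A=np.c_[2*D,np.ones(len(D))];s=np.linalg.lstsq(A,(D**2).sum(1),rcond=None)[0];print("disc",s[:2],np.sqrt(s[2]+s[:2]@s[:2]))
g=lambda p:np.degrees(np.arctan2(*(f(*p,70)[:2]-c)[::-1]))
print("marks",[round(g(p),1) for p in((178,128),(255,106),(320,110),(350,122),(377,135),(402,158),(426,181))])
for p in ((225,198),(318,390)):print(f(*p,108))
a=f(225,198,108)-f(318,390,108);print("bar dir",np.degrees(np.arctan2(a[1],a[0])))
# edges of bar top
for p,q in (((200,225),(290,395)),((255,205),(340,360))):
    a=f(*p,107)-f(*q,107);print(np.degrees(np.arctan2(a[1],a[0])))
for (u,v) in((248,80),(250,250),(390,80),(386,250)): print(wonz(W,u,v,114).round(1))
E
```

```text
housing [550.58929681  20.57386281] 58.27669031812857
disc [550.85342778  20.6830215 ] 25.83860212394497
marks [np.float64(40.6), np.float64(16.4), np.float64(-3.2), np.float64(-12.9), np.float64(-21.9), np.float64(-32.1), np.float64(-42.1)]
[570.57946242  34.10037834 108.        ]
[533.50029132   5.77780553 108.        ]
bar dir 37.37405684836843
39.320748137122266
40.335137101023335
[611.6 119.9 114. ]
[385.3  77.6 114. ]
[649.  -57.8 114. ]
[ 424.5 -107.7  114. ]
```

Request:
drive_tool([
  [-1,4.8,0,0,0,0,0],
  [-1,4.8,0,0,0,0,0],
  [-1,4.8,0,0,0,0,0],
  [-1,4.8,0,0,0,0,0],
  [-1,4.8,0,0,0,0,0],
  [-1,3.0,0,0,0,0,0],
  [-1,2.8,0,0,0,0,0],
  [-1,0,0,-1.5,0,0,0],
  [-1,0,0,-1.5,0,0,0],
  [-1,0,0,-1.5,0,0,0],
  [-1,0,0,-1.5,0,0,0],
  [-1,0,0,-1.5,0,0,0],
  [-1,0,0,-1.5,0,0,0],
  [-1,0,0,0,0,0,0],
])

```text
t: 4.05
eef_pos: [477.4, 91.9, 151.8]
tool_rot: [0.55, 0.445, 0.549, -0.444]
wrist_force: [-0.6, -0.3, 0.0]
finger_gap: 0.5
```

```bash
python3 - <<'E'
from h import *
from workcell import *
o=get_obs();print(o['wrist_force'].round(2));im,d=get_image("scene")
cv2.imwrite("pics/s2.png",im[:,:,::-1])
E
```

```text
[-0.6  -0.34  0.  ]
```

View pics/s2.png

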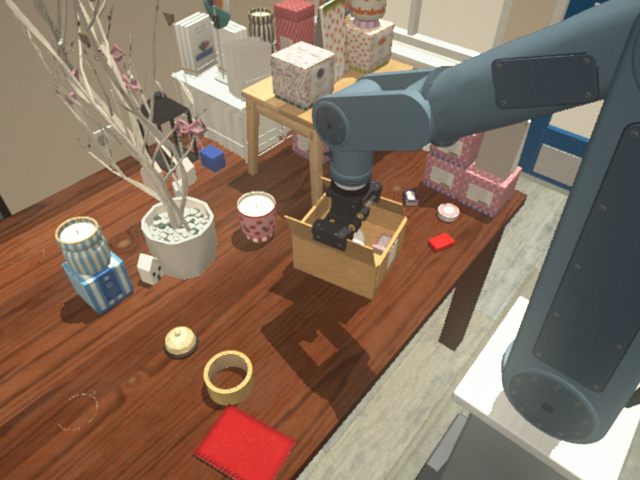

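The left flap is past upright: its edge runs from (287,218) to (372,262), with the gripper at (345,215) pushing it. I'll keep pushing outward.

Request:
drive_tool([
  [-1,0,0,-1.5,0,0,0],
  [-1,0,0,-1.5,0,0,0],
  [-1,0,0,-1.0,0,0,0],
  [-1,0.5,0,0,0,0,0],
  [-1,0,0,0,0,0,0],
  [-1,0,0,0,0,0,0],
])

```text
t: 4.7
eef_pos: [469.2, 128.3, 145.5]
tool_rot: [0.549, 0.446, 0.549, -0.446]
wrist_force: [0.0, -0.3, 0.4]
finger_gap: 0.4
```

```bash
cat > fl.py <<'E'
from h import *
from workcell import *
import sys
o=get_obs();print(o['wrist_force'].round(2),o['eef_pos'])
for n in("scene","top"):
    im,d=get_image(n)
    np.savez(f"{n}_{sys.argv[1]}.npz",im=im,d=d)
    P=cloud(n,d).reshape(-1,3);c=np.array([525,10.]);a=np.radians(11.9)
    R=np.array([[np.cos(a),np.sin(a)],[-np.sin(a),np.cos(a)]])
    l=np.c_[(P[:,:2]-c)@R.T,P[:,2]]
    br=im.reshape(-1,3).astype(int);br=(br[:,0]-br[:,2]>35)
    for sg in(1,-1):
        m=br&(l[:,2]>118)&(l[:,2]<215)&(sg*l[:,1]>20)&(sg*l[:,1]<185)&(abs(l[:,0])<100);q=l[m]
        if len(q)>30:
            w=np.c_[sg*q[:,1]-88,q[:,2]-114];u,S,V=np.linalg.svd(w-w.mean(0),full_matrices=False);v=V[0]*np.sign(V[0][1]);print(n,sg,len(q),"angle",np.arctan2(v[1],-v[0]),"mean",w.mean(0).round(1),w.max(0).round(1))
            print("   from hinge:",np.median(np.arctan2(w[:,1],-w[:,0])[np.hypot(*w.T)>45]))
    a,b,c2,d2=(270,150,430,310) if n=="scene" else (270,180,400,310)
    cv2.imwrite(f"pics/{n}_{sys.argv[1]}.png",cv2.resize(im[b:d2,a:c2,::-1],None,fx=3.7,fy=3.7,interpolation=cv2.INTER_CUBIC))
E
python3 fl.py a
```

```text
[ 0.   -0.31  0.35] [469.19522661 128.34268689 145.47150506]
scene 1 676 angle 2.615662802611168 mean [45.3 30.3] [ 77.7 100.4]
   from hinge: 2.56566127064287
scene -1 344 angle 1.0036128632646872 mean [-28.8  45. ] [-1.8 79.2]
   from hinge: 0.9959955207598489
top 1 1041 angle 2.5792745799859924 mean [42.2 26.8] [76.5 51.2]
   from hinge: 2.5774051172883663
top -1 1535 angle 0.9802350951085117 mean [-24.9  44. ] [ 2.4 79. ]
   from hinge: 1.0379613209918945
```

View pics/scene_a.png

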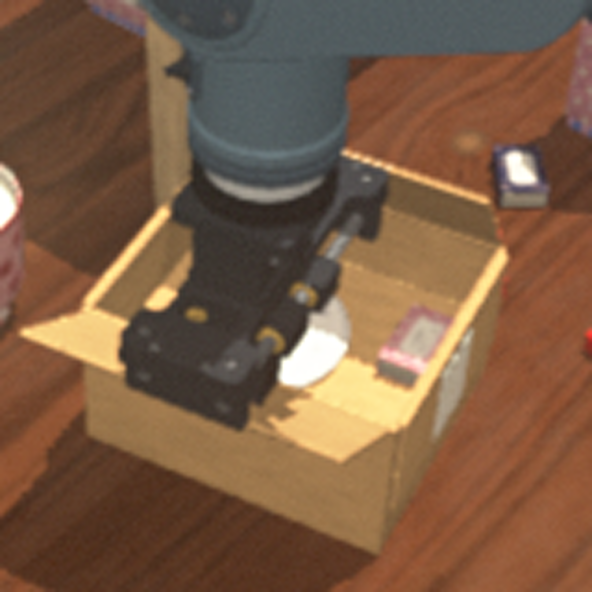

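The left flap is at about 2.6 rad and the gripper is above the rim, with nothing else disturbed. Next is the right flap. I'll shift toward the robot as I cross, to stay clear of the small table.

Request:
drive_tool([
  [-1,-0.6,0,1.0,0,0,0],
  [-1,0,-1.0,3.8,0,0,0],
  [-1,0,-1.0,3.8,0,0,0],
  [-1,0,-1.0,3.8,0,0,0],
  [-1,0,-1.0,1.5,0,0,0],
  [-1,0,0,1.5,0,0,0],
  [-1,0,0,1.5,0,0,0],
  [-1,0,0,1.5,0,0,0],
  [-1,0,0,1.5,0,0,0],
  [-1,0,0,1.5,0,0,0],
  [-1,0,0,1.5,0,0,0],
  [-1,0,0,1.5,0,0,0],
  [-1,0,0,1.0,0,0,0],
  [-1,0.6,0,0,0,0,0],
  [-1,0,0,0,0,0,0],
  [-1,0,0,0,0,0,0],
])

```text
t: 6.4
eef_pos: [481.8, -127.5, 145.2]
tool_rot: [0.549, 0.446, 0.549, -0.446]
wrist_force: [0.3, 0.8, -0.8]
finger_gap: 0.8
```

```bash
python3 fl.py b
```

```text
[ 0.3   0.79 -0.76] [ 481.80063307 -127.47924993  145.24683884]
scene 1 1210 angle 2.5909101538080472 mean [44.4 29.1] [78.6 51. ]
   from hinge: 2.564724053274607
scene -1 2021 angle 2.6929205475791016 mean [32.1 23.6] [ 76.6 100.5]
   from hinge: 2.5624332030140247
top 1 2783 angle 2.58392215563763 mean [41.9 26.6] [76.6 51.7]
   from hinge: 2.5776396901325755
top -1 1674 angle 2.5907819429640275 mean [36.2 23.5] [75.3 50.2]
   from hinge: 2.573987818976163
```

View pics/scene_b.png

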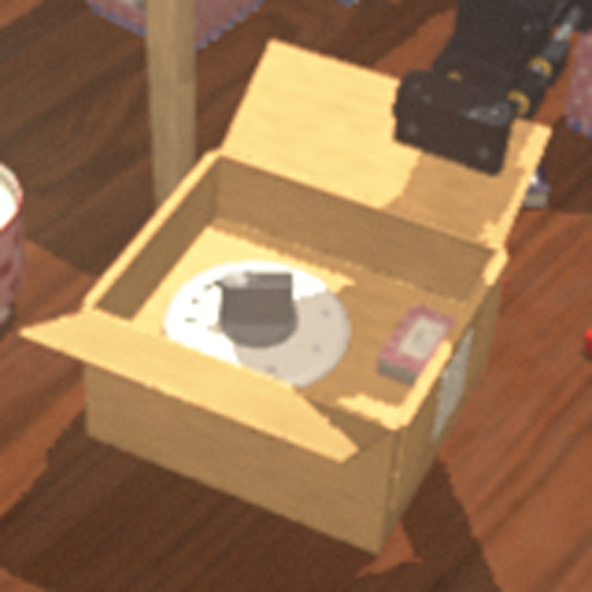

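Both flaps are at about 2.58 rad. The box interior is clear, with the dial at (257,310) and the matchbox at (415,345) undisturbed. Next I lift, move over the dial and align with its bar.

Request:
drive_tool([
  [-1,-4,0,0,0,0,0],
  [-1,-4,0,0,0,0,0],
  [0.1,0,2.45,-3.26,0,0,0],
  [0.1,0,2.45,-3.26,0,0,0],
  [0.1,0,2.45,-3.26,0,0,0],
  [0.1,0,2.45,-3.26,0,0,0],
  [0.1,0,0,0,-7.15,0,0],
  [0.1,0,0,0,-7.15,0,0],
  [0.1,0,0,0,-7.15,0,0],
  [0.1,0,0,0,-7.15,0,0],
  [0.1,0,0,0,0,0,0],
  [0.1,0,0,0,0,0,0],
])

```text
t: 7.7
eef_pos: [551.3, 20.0, 225.8]
tool_rot: [0.642, 0.297, 0.642, -0.297]
wrist_force: [-0.2, 0.2, -0.4]
finger_gap: 48.6
```

```bash
cat > w.py <<'E'
from h import *
from workcell import *
import sys
o=get_obs();print(o['joint_pos'].round(3),o['eef_pos'].round(1),o['finger_gap'],o['wrist_force'].round(1),o['moment'].round(2));im,d=get_image("wrist");W=wpose(o)
R=Ro.from_quat(np.array(o['tool_rot'])[[1,2,3,0]]).as_matrix();print(R.round(3),"psi",np.degrees(np.arctan2(R[1,2],R[0,2])))
np.savez(f"w_{sys.argv[1]}.npz",im=im,d=d,W=W);cv2.imwrite(f"pics/w_{sys.argv[1]}.png",im[:,:,::-1])
E
python3 w.py 2
```

```text
[-0.179  0.141  1.68   0.     1.321  0.689] [551.3  20.  225.8] 48.57012269502455 [-0.2  0.2 -0.4] [-0.07  0.01 -0.01]
[[ 0.     0.763  0.647]
 [-0.     0.647 -0.763]
 [-1.     0.     0.   ]] psi -49.71840227509757
```

View pics/w_2.png

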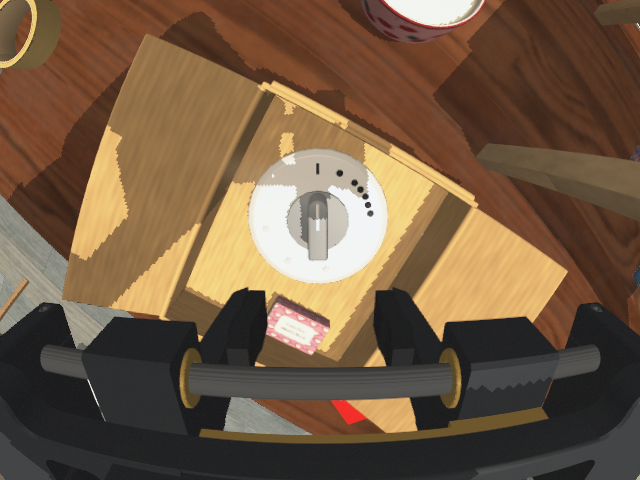

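The wrist view shows the bar upright at column 318, in line with the rest mark at (318,169), and centred between the fingers (256 and 384, midpoint 320). The dots run from (340,173) to (370,213).

```bash
python3 - <<'E'
from h import *
z=np.load("w_2.npz");W=z['W'];im=z['im']
for p in((288,220),(348,220)):print(wonz(W,*p,75).round(1))
print("mid disc",((wonz(W,288,220,75)+wonz(W,348.5,220,75))/2).round(1))
for p in ((287,220,70),(250,213,70),(387,213,70),(318,150,70),(318,283,70)): print(p,wonz(W,*p).round(1))
cv2.imwrite("pics/w2c.png",cv2.resize(im[140:300,240:400,::-1],(640,640),interpolation=cv2.INTER_CUBIC))
E
```

```text
[535.2  40.   75. ]
[567.4   1.9  75. ]
mid disc [551.4  20.8  75. ]
(287, 220, 70) [533.3  40.1  70. ]
(250, 213, 70) [517.8  68.2  70. ]
(387, 213, 70) [592.9 -20.6  70. ]
(318, 150, 70) [595.2  58.1  70. ]
(318, 283, 70) [505.6 -17.6  70. ]
```

View pics/w2c.png

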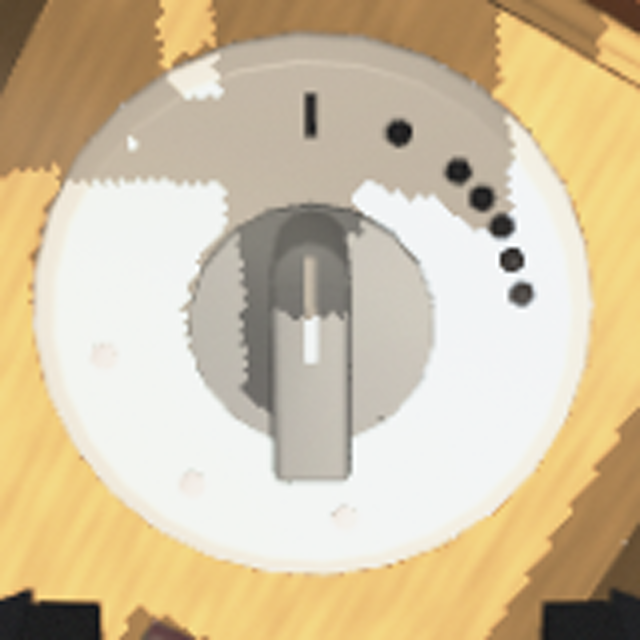

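Request:
drive_tool([
  [0.1,4,0,0,0,0,0],
  [0.1,4,0,0,0,0,0],
  [0.1,3,0,0,0,0,0],
  [0.1,2,0,0,0,0,0],
  [0.1,1.5,0,0,0,0,0],
  [0.1,0,0,0,0,0,0],
  [-1,0,0,0,0,0,0],
  [-1,0,0,0,0,0,0],
  [-1,0,0,0,0,0,0],
  [-1,0,0,0,0,0,0],
  [-1,0,0,0,0,0,0],
  [-1,0,0,0,0,0,0],
  [-1,0,0,0,0,0,0],
])

```text
t: 9.05
eef_pos: [550.3, 21.6, 81.6]
tool_rot: [0.641, 0.297, 0.643, -0.296]
wrist_force: [-6.3, 7.0, 10.1]
finger_gap: 14.6
```

Gripped at 14.6 mm. The arm is pulled about 2 mm sideways, so I'll centre the command on the dial before turning.

Request:
drive_tool([
  [-1,0,0,-0.18,0,0,0],
  [-1,0,0,0,0,0,0],
  [-1,0,0,0,0,0,0],
])

```text
t: 9.35
eef_pos: [550.3, 21.7, 81.7]
tool_rot: [0.642, 0.297, 0.642, -0.296]
wrist_force: [-4.0, 3.2, 7.2]
finger_gap: 14.7
```

Now I turn about 36° in small rows and check.

Request:
drive_tool([
  [-1,0,0,0,4,0,0],
  [-1,0,0,0,4,0,0],
  [-1,0,0,0,4,0,0],
  [-1,0,0,0,4,0,0],
  [-1,0,0,0,4,0,0],
  [-1,0,0,0,4,0,0],
  [-1,0,0,0,4,0,0],
  [-1,0,0,0,4,0,0],
  [-1,0,0,0,4,0,0],
  [-1,0,0,0,0,0,0],
])

```text
t: 10.35
eef_pos: [550.8, 20.5, 81.7]
tool_rot: [0.519, 0.48, 0.518, -0.48]
wrist_force: [-1.3, -1.6, 6.3]
finger_gap: 14.7
```

```bash
python3 w.py 3
```

```text
[-1.780e-01  3.230e-01  1.783e+00 -1.000e-03  1.034e+00  1.317e+00] [550.8  20.5  81.7] 14.72799345599756 [-1.3 -1.6  6.3] [-0.17  0.34  0.15]
[[ 0.001  0.997  0.077]
 [-0.001  0.077 -0.997]
 [-1.     0.001  0.001]] psi -85.5912101628886
```

View pics/w_3.png

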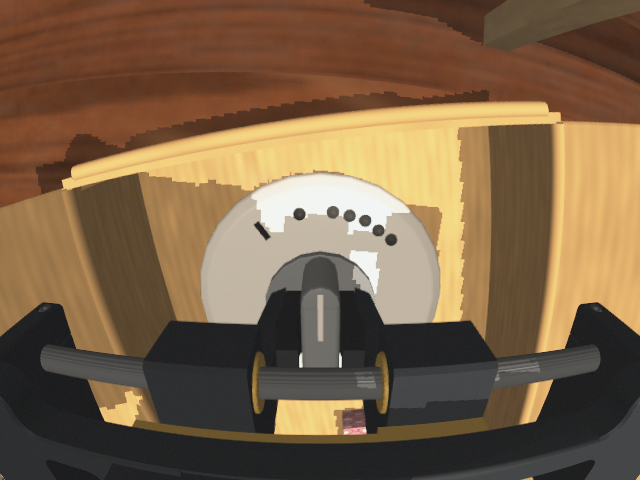

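The dial turned with the gripper: its pointer is at (320,262), just short of the two dots at (333,213) and (350,216). I'll continue to the third click.

Request:
drive_tool([
  [-1,0,0,0,4,0,0],
  [-1,0,0,0,4,0,0],
  [-1,0,0,0,4,0,0],
  [-1,0,0,0,4,0,0],
  [-1,0,0,0,4,0,0],
  [-1,0,0,0,4,0,0],
  [-1,0,0,0,4,0,0],
  [-1,0,0,0,4,0,0],
  [-1,0,0,0,4,0,0],
  [-1,0,0,0,1.5,0,0],
  [-1,0,0,0,0,0,0],
  [-1,0,0,0,0,0,0],
])

```text
t: 11.6
eef_pos: [550.5, 19.2, 81.7]
tool_rot: [-0.339, -0.621, -0.337, 0.622]
wrist_force: [-3.9, -7.8, 6.9]
finger_gap: 14.9
```

```bash
python3 w.py 4; python3 fl.py c; python3 - <<'E'
from h import *
im=np.load("w_4.npz")['im'];cv2.imwrite("pics/w4c.png",cv2.resize(im[150:400,190:450,::-1],None,fx=2.4,fy=2.4,interpolation=cv2.INTER_CUBIC))
E
```

```text
[-0.179  0.323  1.783 -0.003  1.035  1.969] [550.5  19.2  81.7] 14.864900008163046 [-3.9 -7.8  6.9] [-1.08  0.68  0.26]
[[ 0.     0.839 -0.544]
 [-0.003 -0.544 -0.839]
 [-1.     0.002  0.002]] psi -122.94061957284295
[-3.93 -6.9   7.47] [550.52646463  19.15318743  81.68048782]
scene 1 1301 angle 2.975992813134938 mean [37.8 30.9] [78.4 73.1]
   from hinge: 2.563545780083129
scene -1 1482 angle 3.115064134564414 mean [37.7 32. ] [79.1 80.8]
   from hinge: 2.5567878572931213
top 1 2367 angle 2.5813814721691135 mean [45.7 29. ] [76.6 51. ]
   from hinge: 2.5765065153321904
top -1 2564 angle 2.6270963461840693 mean [43.9 28.4] [75.9 78. ]
   from hinge: 2.5765699460809994
```

View pics/w4c.png

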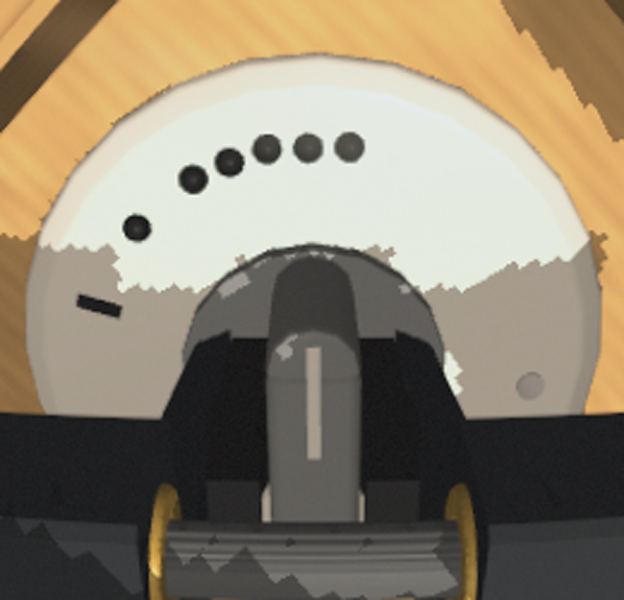

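View pics/scene_c.png

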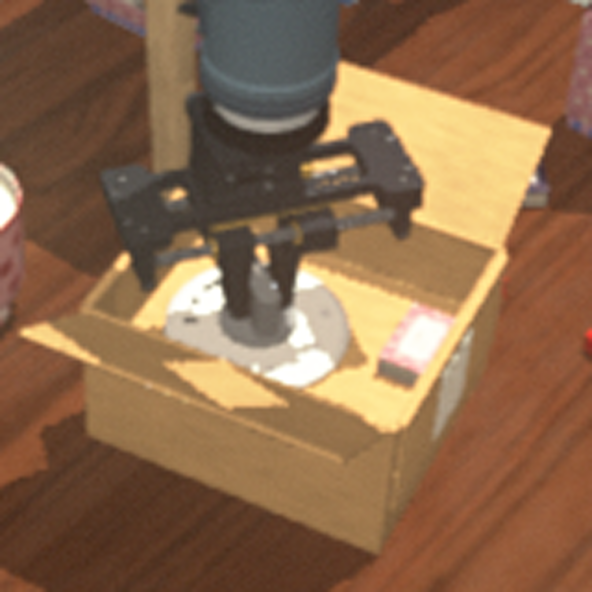

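```bash
python3 - <<'E'
from h import *
W=np.load("w_4.npz")['W']
f=lambda a,b,h:wonz(W,190+a/2.4-.3,150+b/2.4-.3,h)[:2]
D=np.array([f(*p,70) for p in((137,228),(193,179),(229,162),(267,149),(308,148),(349,147))])
A=np.c_[2*D,np.ones(6)];s=np.linalg.lstsq(A,(D**2).sum(1),rcond=None)[0];c0=s[:2];print(c0)
a=lambda v:np.degrees(np.arctan2(v[1],v[0]))
p=a(f(314,348,108)-f(314,458,108));print("pointer dir",p)
for c in(c0,np.array([550.5,20.5])):
    b=a(f(99,306,70)-c);print("rest bar",b,"d3",a(f(308,148,70)-c),"turn rad",np.radians(b-p))
E
```

```text
[549.76321321  20.06742918]
pointer dir -32.92598846194289
rest bar 41.668698458421936 d3 -31.23658381148357 turn rad 1.3019228912547156
rest bar 41.887873040884415 d3 -32.232205379954195 turn rad 1.3057482093553696
```

Request:
drive_tool([
  [-1,0,0,0,0,0,0],
  [-1,0,0,0,0,0,0],
  [-1,0,0,0,0,0,0],
  [-1,0,0,0,0,0,0],
  [-1,0,0,0,0,0,0],
  [-1,0,0,0,0,0,0],
  [-1,0,0,0,0,0,0],
  [-1,0,0,0,0,0,0],
  [-1,0,0,0,0,0,0],
  [-1,0,0,0,0,0,0],
])

```text
t: 12.75
eef_pos: [550.5, 19.2, 81.7]
tool_rot: [-0.339, -0.621, -0.337, 0.622]
wrist_force: [-4.2, -6.4, 7.1]
finger_gap: 15.0
```

```bash
python3 w.py 5; python3 - <<'E'
from h import *
a=np.load("w_4.npz")['im'].astype(int);b=np.load("w_5.npz")['im'].astype(int);print("changed px",(abs(a-b).max(2)>60).sum())
A=np.load("top0.npz")['im'];from workcell import get_image
B,_=get_image("top");cv2.imwrite("pics/top_end.png",B[:,:,::-1])
E
```

```text
[-0.179  0.323  1.783 -0.004  1.035  1.969] [550.5  19.2  81.7] 14.988239467038971 [-4.2 -6.4  7.1] [-1.1   0.63  0.21]
[[ 0.     0.839 -0.544]
 [-0.003 -0.544 -0.839]
 [-1.     0.002  0.002]] psi -122.9422265970527
changed px 0
```

View pics/top_end.png

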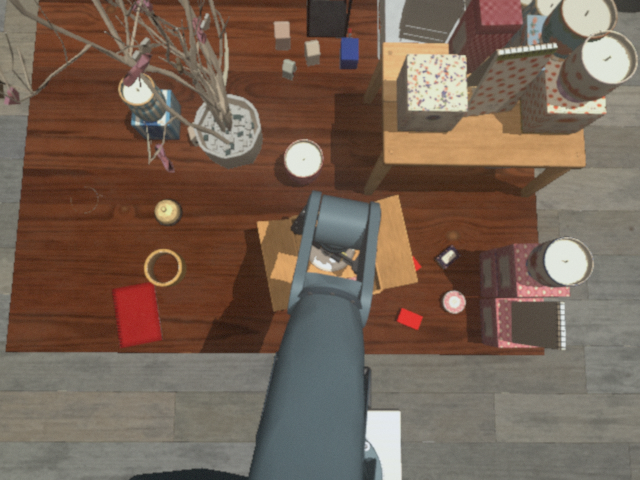

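The top view shows both flaps leaning out at (275,260) and (395,240). The bell, tape, candle, tin and matchbox_2 are where they started. The hold didn't change over a second, so I'm handing in.

```bash
python3 -c "
from workcell import *
print(sign_off())"
```

```text
the job is handed in; nothing more can be done
None
```

The job is handed in, with the arm still holding the dial at the third click; sign-off gave no verdict.

- **Flaps:** I pushed the left flap and then the right one outward with closed fingers. Depth readings put both at about 2.57 rad, well past upright. In the last check the scene camera's plane fit read 2.98 and 3.12. I think that fit was thrown off by gripper pixels, because the top view and the angles taken from the hinge still agreed on about 2.57.
- **Dial:** Only after both flaps were open did I grip the bar and turn it clockwise. The tool turned 1.275 rad, while the pointer read off the wrist image gives about 1.30. Both are just past the third click at 1.26 and short of the stop at 1.40, and the pointer stands at the three dots. Over a further second of holding, neither the pose nor the wrist image changed.
- **Forces and time:** The highest wrist force I read was about 14 N, and the whole run took about 13 s.
- **Surroundings:** The matchbox was still in the carton, and the things around it looked unmoved in the last top view. The arm hid part of that view, including most of one red look-alike box.

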